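# Open the glaze jar in its bench brace

## Task

Stand the square glaze jar down in the square socket of the wooden brace block, so that it cannot turn, with its cap still screwed on. Then unscrew the tight cap anticlockwise until its threads come free, lift it straight off and finish still holding it level in the gripper just above the jar's mouth, about a finger's breadth clear; do not put it down or let go. Leave the jar upright and fully down in the brace, and leave the bowl, the mould and the brush where they are.

Things in the scene. Friction and masses are not known exactly. Their poses are not given: they have to be found in the camera images.
- jar: white plastic jar, loose, about 0.25 to 0.45 kg: square body 76 x 76 mm, 76 mm high, sloped shoulder to 80 mm, then a round 40 mm diameter neck up to the rim at 97 mm; origin at the centre of its underside, z up, x and y square to its side faces. Lifting by the screwed-on cap lifts the whole jar.
- jar_rim (a point): centre of the jar's mouth at the rim, on the jar's axis 97 mm above its underside. The neck has three sloping thread ramps (out to 50 mm diameter). A sprung rubber seal disc in the mouth pushes the cap up with about 16 N, so the cap is tight (about 0.4 to 0.8 N m to turn). The seal stays in the jar and stands about 5 mm above the rim once the cap is off.
- cap: grey screw cap on the jar, loose body, 50 g: ribbed round grip part 60 mm in diameter, 20 mm high, over a 58 mm skirt 15 mm high; origin at the centre of the skirt's lower edge, 83 mm above the jar's underside when screwed on (cap top at 118 mm); z up. Fully tight, its x axis lies along the jar's x axis (clockwise stop 2 degrees beyond); it starts 0 to 7 degrees anticlockwise of that.
- cap_grip (a point): on the cap's axis at mid height of the grip part, 25 mm above the cap's origin. Turned anticlockwise from above the cap rises 2 mm over 60 degrees. From 60 to 84 degrees past fully tight the threads are free: the seal pushes it up 1 to 2 mm more and it lifts straight off. A stop at about 86 degrees ends the turn. Lifted before 60 degrees it takes the jar along.
- brace: wooden brace block, fixed to the bench, 124 x 124 mm, 36 mm high, with a square socket 81 x 81 mm (2.5 mm clearance each side of the jar, mouth chamfered 4 mm), 30 mm deep, floor 6 mm above the bench; origin at the centre of its underside, x and y square to its sides. The jar fits at any of four quarter turns and then has about 4 degrees of turning play.
- bowl: upturned unglazed clay bowl, 120 mm across at the rim on the bench, 62 mm high, leave alone; origin at the centre of its underside
- mould: closed two-part plaster mould block, 70 x 100 mm, 55 mm high, leave alone; origin at the centre of its underside
- brush: brush lying on the bench, leave alone; origin at the centre of its underside
Mind the look-alikes: they are no part of the job. What is shaped like the cap but blue is not meant.

How it is judged:
By the outcome, as a careful person would: the job done as asked, in the order asked, and still so for the second after the job is handed in, while the arm keeps its last pose, push and grip.
It also fails if it takes over 45 s, if anything falls off the work surface, if the arm or the gripper's body presses on something with over 40 N, if the wrist force passes 120 N, or if a joint passes its speed limit or range.

## Robot

A 7-joint arm with a two-finger parallel gripper is mounted at the origin on the work surface. World frame = base frame: x ahead of the robot, y to its left, z up, the work surface at z = 0. Lengths are in m, angles in rad, forces in N, time in s.
With the tool pointing down it reaches from about 0.35 to 0.9 m from the base axis. Payload 8.1 kg.
Tool frame: the origin (TCP) lies midway between the tips of the shut fingers; the grasp point (between the pads) lies 19 mm behind it; z points along the fingers, y is the line along which they close (so a half turn about z gives the same grasp; the last joint's range is limited). The gripper opens to 92 mm and grips with 3 to 60 N. Pads are 19 mm wide; open, the fingers measure 130 mm over their backs; the gripper's body (75 mm by 190 mm) begins 47 mm behind the grasp point.
Start: joints at [1.137, 0.434, 0.025, 1.573, -0.012, 1.134, -0.075], TCP at [0.203, -0.591, 0.227] pointing down, gripper open.
Joint ranges: [-2.62, 2.62], [-0.44, 2.09], [-1.27, 1.32], [0.08, 2.57], [-1.32, 4.46], [0.12, 2], [-2.74, 2.74]. Speed limits (rad/s): [2.22, 2.22, 3.01, 3.01, 3.14, 3.14, 3.14].

## Interface

Orientations are given as a rotation vector (axis times angle).
In Python, from cell import arm gives the robot as it stands.
- The arm moves only by the tool carry_out, never from a script. Its arguments are lists of equal length, an entry for each row: "claw": the finger opening in cm, from 0 to 9.18; "delta_pos": the shift along the tool's x, y, z in cm, a list of three; "angular": the turn, a rotation vector about the tool's x, y, z in rad, a list of three. In form: {"claw": [claw, ...], "delta_pos": [[dx, dy, dz], ...], "angular": [[ax, ay, az], ...]}. A call has 1 to 20 rows; each row shifts and turns the commanded pose from where the row before left it, along the tool's axes as they then stand; what a row does not reach is not made up. A row lasts 1/10 s, in which the tool goes at most 50 mm and 8.59 degrees, less where a joint would pass 70% of its speed; a pose out of reach is approached as far as the arm can. A call with a gripper value outside its range is refused whole. The fingers move at their own pace and stop on an object; "force" is the grip in N (left out, the last holds). Time passes only in rows, so rows that do not move let the fingers close. It gives the time, the measured TCP pose, the force, the opening and the grip force at its end, in the units of the state.
- arm.observe(): the state, without advancing time (a new reading comes with each control period).
- arm.get_image(name): name is "scene" or "side" or "wrist"; returns a dict with "frame" (400x640x3 uint8, red, green, blue), "mtx" (3x3 intrinsics, pixels), "T" (4x4, takes a point from camera to world coordinates). Camera axes: x right, y down, z forward; pixel columns grow to the right and rows downward; lengths in m; the calibration is good to about 2 mm. A picture is of the moment at which its call begins. There is no depth.
- arm.sign_off(): hands the job in; it is judged then, once.
Trained networks look in a picture, given as the dict that the camera call returned (one of the last four; its "shot" number tells which), for a name from the list of things; names that differ only in an ending like _2 or _b are one class to them, and where a whole thing is asked for, a point or a joint stands for the part that bears it (a point fixed in the world has none). Each returns a list of dicts, best first, with "conf" (0 to 1); they miss things now and then, are a little off and sometimes report something else, mostly with a low value. They report only what shows in the picture. A call takes as long as a camera call. They do not tell look-alikes from the thing itself.
- arm.look_for(label, picture): "centre" ([column, row] as shares, 0 to 1, of the picture: columns of its width, rows of its height, amid what is visible of it).
- arm.trace(label, picture): "region" (400x640 bool, what is visible of it) and "centre" ([column, row] as shares, 0 to 1, of the picture: columns of its width, rows of its height, amid what is visible of it).
- arm.place_of(label, picture): "centre" ([column, row] as shares, 0 to 1, of the picture: columns of its width, rows of its height: a listed point, or the origin of a listed thing).
The state is a dict: "clock": time; "joints": joint angles; "dq": joint speeds; "joint_efforts": joint torques, N m; "position": TCP position; "ee_rot": TCP orientation; "force": force on the tool from outside, world axes, zero at the start; "ft_torque": the same for the moment, N m; "width": opening from 0.0 (shut) to 1.0 (fully open); "gripper_force": force on a finger pad.
Only numpy, scipy, OpenCV 4.12 (cv2) and the standard library are available. Lean on these libraries where they do the work, as an engineer would, in place of code of your own. Each camera call takes 0.05 s, during which the arm holds its last target. There are 200 camera calls.

## Working session

There is one attempt and no reset: what is moved stays moved. The work goes in short steps, Python scripts to look and compute and a tool call to move; the robot and the scene stay as the last step left them, time stands still between calls to the robot, and variables do not carry over. Pictures are saved under pics/ and viewed, at most 10 in all, crops included, and the job is handed in when it is done.

Besides the shell and the picture viewer there is one more tool, called after "Request:" as name(argument=value, ...) on one line, values as JSON. carry_out: Moves the arm, as the interface text tells. Its arguments: {"type":"object","properties":{"claw":{"type":"array","items":{"type":"number"}},"delta_pos":{"type":"array","items":{"type":"array","items":{"type":"number"}}},"angular":{"type":"array","items":{"type":"array","items":{"type":"number"}}},"force":{"type":"number"}},"required":["claw","delta_pos","angular"]}

```bash
mkdir -p pics; ls; cat > h.py <<'E'
import numpy as np, cv2
from scipy.spatial.transform import Rotation as R
from cell import arm
def ray(p,c):
    u=np.array([c[0]*640,c[1]*400,1.]); d=p["T"][:3,:3]@np.linalg.solve(p["mtx"],u); return p["T"][:3,3],d/np.linalg.norm(d)
def tri(rs):
    A=np.zeros((3,3));b=np.zeros(3)
    for o,d in rs: P=np.eye(3)-np.outer(d,d);A+=P;b+=P@o
    x=np.linalg.solve(A,b); return x,[np.linalg.norm((np.eye(3)-np.outer(d,d))@(x-o)) for o,d in rs]
def atz(p,c,z):
    o,d=ray(p,c); return o+d*(z-o[2])/d[2]
def save(p,n): cv2.imwrite("pics/"+n,p["frame"][:,:,::-1])
def proj(p,X):
    T=np.linalg.inv(p["T"]); q=p["mtx"]@(T[:3,:3]@X+T[:3,3]); return q[:2]/q[2]
E
python3 - <<'E'
from h import *
np.set_printoptions(precision=4,suppress=True)
s=arm.observe();print(s)
a=arm.get_image("scene");b=arm.get_image("side")
cv2.imwrite("pics/a.png",np.vstack([a["frame"],b["frame"]])[:,:,::-1][::1,:])
im=cv2.resize(np.vstack([a["frame"],b["frame"]]),(480,600));save(a,"scene.png");save(b,"side.png")
for n in ["jar","cap","jar_rim","cap_grip","brace","bowl","mould","brush"]:
    for q,l in((a,"sc"),(b,"si")):
        for r in arm.place_of(n,q): print(n,l,(np.array(r["centre"])*[640,400]).round(1),round(r["conf"],2),atz(q,r["centre"],0.083 if n=="cap" else 0.108 if n=="cap_grip" else .097 if n=="jar_rim" else 0))
E
```

```text
pics
{'clock': 0.0, 'joints': array([ 1.1374,  0.4352,  0.025 ,  1.5741, -0.0116,  1.134 , -0.0751]), 'dq': array([-0.0014, -0.0012, -0.    , -0.001 ,  0.0005, -0.0007, -0.0014]), 'joint_efforts': array([  0.0006, -66.7848,   0.9852, -31.4456,  -0.0604,   0.0428,
         0.0002]), 'position': array([ 0.2027, -0.5906,  0.2259]), 'ee_rot': array([-3.0972, -0.5168,  0.0007]), 'force': array([-0.2357, -0.4385,  0.3601]), 'ft_torque': array([-0.008 ,  0.0029,  0.0032]), 'gripper_force': 0.0, 'width': 0.9999588197531784}
jar sc [240.5 264.9] 0.64 [ 0.5225 -0.2643  0.    ]
jar si [375.8 181. ] 0.84 [ 0.5261 -0.2715  0.    ]
cap sc [186.8 287.7] 0.73 [ 0.5037 -0.3966  0.083 ]
cap sc [235.3 248.3] 0.56 [ 0.5179 -0.2599  0.083 ]
cap si [398.5 154.1] 0.79 [ 0.4768 -0.2899  0.083 ]
cap si [379.1 160.1] 0.68 [ 0.522  -0.2554  0.083 ]
jar_rim sc [234.6 242.4] 0.76 [ 0.5122 -0.2535  0.097 ]
jar_rim si [381.2 151.8] 0.82 [ 0.5198 -0.2717  0.097 ]
jar_rim si [379.4 147.4] 0.74 [ 0.5264 -0.2893  0.097 ]
cap_grip sc [183.7 287. ] 0.94 [ 0.5092 -0.4019  0.108 ]
cap_grip sc [234.1 241.8] 0.78 [ 0.5154 -0.2559  0.108 ]
cap_grip si [380.8 145.9] 0.72 [ 0.5228 -0.2809  0.108 ]
cap_grip si [402.4 146.4] 0.7 [ 0.4701 -0.2895  0.108 ]
cap_grip si [372.8 342. ] 0.16 [0.4725 0.2377 0.108 ]
brace sc [335.5 150.1] 0.61 [0.4794 0.1796 0.    ]
brace si [371.4 341. ] 0.84 [0.4755 0.1806 0.    ]
bowl sc [359.3 233.4] 0.94 [ 0.7    -0.0016  0.    ]
bowl si [287.5 249.7] 0.88 [0.6898 0.0039 0.    ]
mould sc [425.1 181.6] 0.77 [0.7466 0.253  0.    ]
mould si [216.2 349. ] 0.92 [0.7509 0.2558 0.    ]
brush sc [318.2 295.8] 0.9 [ 0.7237 -0.2021  0.    ]
brush si [299.9 187. ] 0.96 [ 0.7186 -0.2072  0.    ]
brush si [375.3 183.5] 0.45 [ 0.5261 -0.2612  0.    ]
```

View pics/scene.png

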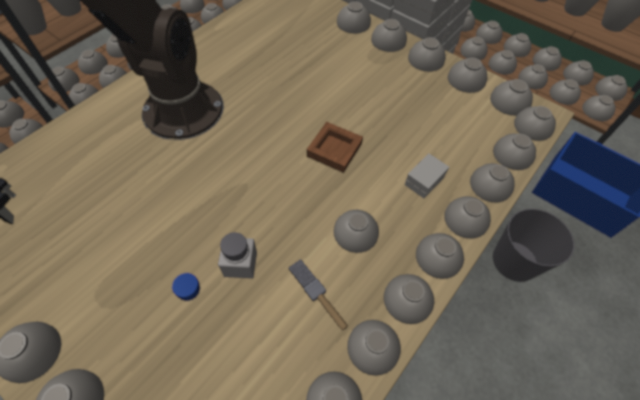

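View pics/side.png

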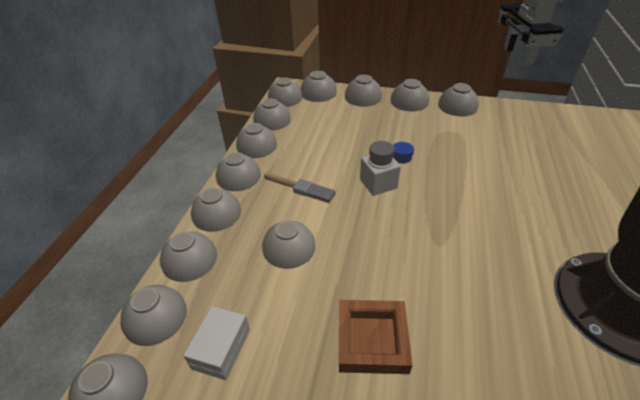

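The scene camera shows the grey-capped jar at about (237,258), and a loose blue look-alike cap at (186,287). The brace is at (335,147), the bowl at (356,230), the mould at (426,175) and the brush at (318,295). The side camera agrees: jar (380,168), blue cap (403,152), brace (374,336). The grey cap screwed on the jar is the one meant. I'll confirm it from the wrist camera above it.

```bash
cat >> h.py <<'E'
np.set_printoptions(precision=4,suppress=True)
def yaw(s): x=R.from_rotvec(s["ee_rot"]).as_matrix()[:,0]; return np.degrees(np.arctan2(x[1],x[0]))
def go(xyz,yw=None):
    "delta in tool cm, and tool-z turn rad to reach world xyz / tool-x yaw with tool vertical"
    s=arm.observe(); M=R.from_rotvec(s["ee_rot"]).as_matrix()
    print("delta cm",M.T@(np.array(xyz)-s["position"])*100,"yaw",yaw(s),"pos",s["position"],"zaxis",M[:,2],"q",s["joints"],"t",s["clock"])
    if yw is not None: print("tool z turn rad",-np.radians((yw-yaw(s)+180)%360-180))
E
python3 - <<'E'
from h import *
go([.50,-.29,.30])
E
```

```text
delta cm [ 37.8689 -18.8356  -7.3247] yaw 18.949878004300537 pos [ 0.203  -0.5911  0.2268] zaxis [ 0.0001 -0.0001 -1.    ] q [ 1.1374  0.4345  0.025   1.5732 -0.0116  1.134  -0.0751] t 0.9
```

Request:
carry_out(claw=[9.1,9.1,9.1,9.1,9.1,9.1,9.1,9.1,9.1,9.1,9.1,9.1,9.1,9.1], delta_pos=[[2,-1,-1],[3,-1.5,-1],[3,-1.5,-1],[3,-1.5,-1],[3,-1.5,-1],[3,-1.5,-1],[3,-1.5,-1],[3,-1.5,0],[3,-1.5,0],[3,-1.5,0],[3,-1.5,0],[3,-1.5,0],[3,-1.5,0],[0,0,0]], angular=[[0,0,0],[0,0,0],[0,0,0],[0,0,0],[0,0,0],[0,0,0],[0,0,0],[0,0,0],[0,0,0],[0,0,0],[0,0,0],[0,0,0],[0,0,0],[0,0,0]])

```text
clock: 2.3
position: [0.5042, -0.2829, 0.2966]
ee_rot: [-3.095, -0.528, -0.003]
force: [-0.7, 0.2, 0.8]
width: 0.989
gripper_force: 0.0
```

```bash
python3 - <<'E'
from h import *
w=arm.get_image("wrist");save(w,"w1.png");np.savez("w1.npz",**w)
go([.5,-.29,.3])
for n in ["jar","cap","jar_rim","cap_grip"]:
    for r in arm.place_of(n,w): print(n,(np.array(r["centre"])*[640,400]).round(1),round(r["conf"],2),atz(w,r["centre"],{"jar":0,"cap":.083,"jar_rim":.097,"cap_grip":.108}[n]))
print(w["T"])
E
```

```text
delta cm [-0.3662  0.3411 -0.3404] yaw 19.2198863427082 pos [ 0.5023 -0.2856  0.2966] zaxis [ 0.0004  0.0009 -1.    ] q [ 0.5337  0.3176 -0.1466  1.5755  0.047   1.2519 -0.8558] t 2.35
cap [387.  209.9] 0.98 [ 0.4905 -0.3645  0.083 ]
cap [304.5 151. ] 0.96 [ 0.521  -0.2605  0.083 ]
cap [304.1 153.7] 0.56 [ 0.5182 -0.261   0.083 ]
cap_grip [304.1 152.4] 0.9 [ 0.523  -0.2606  0.108 ]
cap_grip [390.  217.8] 0.78 [ 0.4893 -0.3635  0.108 ]
[[ 0.3325 -0.9106 -0.2455  0.5717]
 [-0.9431 -0.3215 -0.0846 -0.261 ]
 [-0.0019  0.2597 -0.9657  0.4533]
 [ 0.      0.      0.      1.    ]]
```

View pics/w1.png

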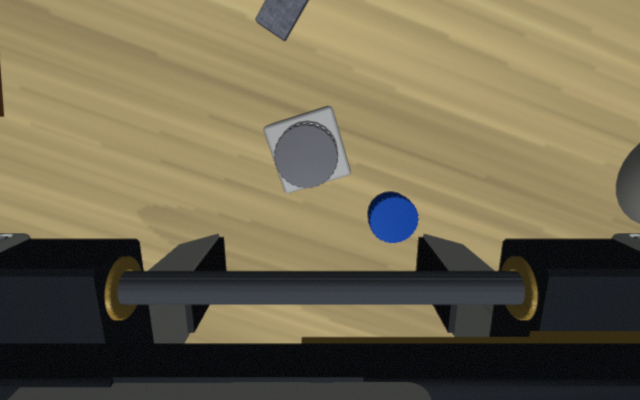

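The wrist view shows the white square jar with the grey cap at (306,153) and the blue look-alike lying loose at (392,217). The grey one on the white jar is meant. I'll enlarge that crop to confirm and take a second view.

Request:
carry_out(claw=[9.1,9.1,9.1,9.1,9.1], delta_pos=[[-1,3,0.5],[-1,4,0.5],[-1,4,0.5],[0,0,0],[0,0,0]], angular=[[0,0,0],[0,0,0],[0,0,0],[0,0,0],[0,0,0]])

```text
clock: 3.05
position: [0.5066, -0.4038, 0.2811]
ee_rot: [-3.099, -0.511, 0.002]
force: [1.1, 0.9, 0.1]
width: 0.991
gripper_force: 0.0
```

```bash
python3 - <<'E'
from h import *
w2=arm.get_image("wrist");np.savez("w2.npz",**w2)
w1=dict(np.load("w1.npz"))
rs={}
for w,nm in ((w1,1),(w2,2)):
    f=w["frame"]; 
    for n in ["cap","jar"]:
        for r in arm.trace(n,w) if nm==2 else []:
            m=r["region"]; rc=cv2.minAreaRect(cv2.findNonZero(m.astype(np.uint8))); print(nm,n,r["conf"],(np.array(r["centre"])*[640,400]).round(1),m.sum(),rc)
for n in ["cap_grip","cap","jar"]:
    for r in arm.place_of(n,w2): print(n,(np.array(r["centre"])*[640,400]).round(1),round(r["conf"],2),atz(w2,r["centre"],{"jar":0,"cap":.083,"cap_grip":.108}[n]))
go([.5225,-.2607,.2])
c=np.vstack([w1["frame"][80:230,220:470],w2["frame"][60:210,100:350]])
cv2.imwrite("pics/crop.png",cv2.resize(c,None,fx=2,fy=2,interpolation=cv2.INTER_CUBIC)[:,:,::-1])
E
```

```text
2 cap 0.85 [174.5 115.7] 4386 ((175.64999389648438, 116.04999542236328), (79.05693054199219, 69.88632202148438), 18.434947967529297)
2 cap 0.6 [297.5 187.6] 2225 ((299.0, 190.0), (52.0, 52.0), 90.0)
2 jar 0.64 [219.6 107.6] 3287 ((195.60888671875, 112.00227355957031), (81.39256286621094, 91.66863250732422), 70.64100646972656)
cap_grip [175.1 113.5] 0.94 [ 0.5233 -0.2623  0.108 ]
cap_grip [296.3 190.9] 0.87 [ 0.4904 -0.3864  0.108 ]
cap [184.7 116.2] 0.85 [ 0.5199 -0.2625  0.083 ]
cap [299.8 185.5] 0.59 [ 0.4905 -0.3883  0.083 ]
jar [210.7 112.6] 0.83 [ 0.521  -0.2626  0.    ]
delta cm [  5.9048 -12.7993   8.2232] yaw 19.02275997251734 pos [ 0.5083 -0.4009  0.2822] zaxis [ 0.0007 -0.0002 -1.    ] q [ 0.6509  0.4412 -0.0999  1.4233  0.0443  1.2786 -0.691 ] t 3.35
```

View pics/crop.png

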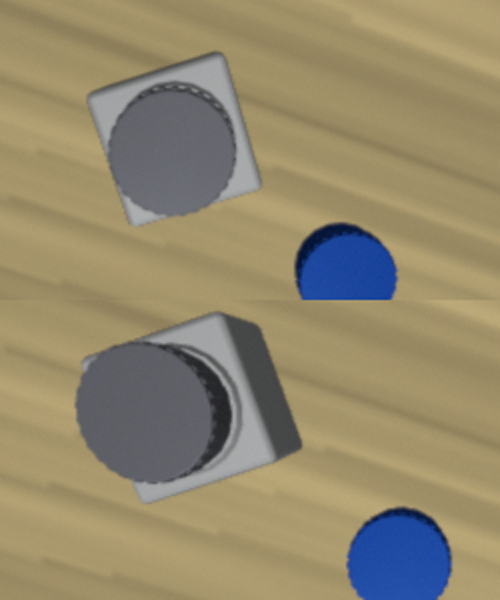

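The crop confirms it: a grey ribbed cap sits on the white square jar, and the blue cap lies loose on the bench. Next I measure the jar yaw and the heights, then the brace.

```bash
python3 - <<'E'
from h import *
w1=dict(np.load("w1.npz"));w2=dict(np.load("w2.npz"))
S=np.array([640,400])
t=lambda a,b:print(tri([ray(w1,np.array(a)/S),ray(w2,np.array(b)/S)]))
t((304.1,152.4),(175.1,113.5)); t((330,106.5),(210,66));t((351,173.5),(237.5,140));t((286,192.5),(172.5,161))
C=[atz(w1,np.array(p)/S,.077) for p in [(264,128.5),(330,106.5),(351,173.5),(286,192.5)]]
for i in range(4):
    d=C[(i+1)%4]-C[i];print(np.hypot(*d[:2]),np.degrees(np.arctan2(d[1],d[0]))%90)
print("centre",np.mean(C,0))
a=arm.get_image("scene");b=arm.get_image("side")
for q in (a,b):
    for n in("brace",): 
        r=arm.trace(n,q)[0];m=r["region"].astype(np.uint8)
        c=max(cv2.findContours(m,0,2)[0],key=cv2.contourArea)
        ap=cv2.approxPolyDP(cv2.convexHull(c),3,True)[:,0];print(ap.tolist());print(np.array([atz(q,p/S,.036) for p in ap]))
E
```

```text
(array([ 0.5225, -0.2606,  0.1033]), [np.float64(0.00011740669043249567), np.float64(0.00011740669043253918)])
(array([ 0.5717, -0.2705,  0.0703]), [np.float64(0.0001986937343849581), np.float64(0.00019869373438509866)])
(array([ 0.5133, -0.3151,  0.0751]), [np.float64(0.0003558348483921211), np.float64(0.000355834848392305)])
(array([ 0.4691, -0.2559,  0.0685]), [np.float64(0.0002415119478914244), np.float64(0.00024151194789150118)])
0.07130966415318914 37.341476533779165
0.07266908493167731 37.7085135555194
0.07274041780044845 36.078910318417755
0.07107113752535321 36.577539876065565
centre [ 0.5212 -0.2637  0.077 ]
[[326, 121], [362, 136], [343, 171], [306, 155], [307, 146]]
[[0.4048 0.2256 0.036 ]
 [0.5234 0.2475 0.036 ]
 [0.5577 0.11   0.036 ]
 [0.4422 0.0872 0.036 ]
 [0.4232 0.1143 0.036 ]]
[[341, 300], [404, 302], [412, 357], [410, 373], [339, 372]]
[[0.5432 0.1292 0.036 ]
 [0.4258 0.1085 0.036 ]
 [0.404  0.2133 0.036 ]
 [0.4054 0.2414 0.036 ]
 [0.5202 0.2646 0.036 ]]
```

Request:
carry_out(claw=[9.1,9.1,9.1,9.1,9.1,9.1,9.1,9.1,9.1,9.1,9.1], delta_pos=[[1.2,-2.6,0.5],[1.2,-2.6,0.5],[1.2,-2.6,0.5],[1.2,-2.6,0.5],[1.1,-2.4,0.5],[0,0,1],[0,0,1],[0,0,1],[0,0,1],[0,0,1],[0,0,0]], angular=[[0,0,0],[0,0,0],[0,0,0],[0,0,0],[0,0,0],[0,0,-0.1],[0,0,-0.1],[0,0,-0.1],[0,0,-0.1],[0,0,-0.12],[0,0,0]])

```text
clock: 4.65
position: [0.5215, -0.2613, 0.2055]
ee_rot: [-2.859, -1.299, 0.002]
force: [0.4, -0.7, -0.1]
width: 0.988
gripper_force: 0.0
```

```bash
python3 - <<'E'
from h import *
w=arm.get_image("wrist");save(w,"w3.png");np.savez("w3.npz",**w)
for n in ["cap_grip","cap"]:
    for r in arm.place_of(n,w): print(n,(np.array(r["centre"])*[640,400]).round(1),round(r["conf"],2),atz(w,r["centre"],{"cap":.083,"cap_grip":.108}[n]))
go([.5225,-.2615,.089])
E
```

```text
cap_grip [360.3 297.9] 0.94 [ 0.4943 -0.3425  0.108 ]
cap_grip [318.8 202.1] 0.67 [ 0.5213 -0.2617  0.108 ]
cap [320.6 192.1] 0.82 [ 0.5231 -0.2615  0.083 ]
delta cm [ 0.0115 -0.0219 11.8271] yaw 48.55260233337841 pos [ 0.5225 -0.2617  0.2073] zaxis [ 0.0006 -0.0003 -1.    ] q [ 0.5576  0.4025 -0.255   1.6848  0.1131  1.0681 -0.4558] t 4.8
```

Request:
carry_out(claw=[9.1,9.1,9.1,9.1,9.1,9.1,9.1,9.1,9.1,5,5,5,5,5,5], delta_pos=[[0,0,1.5],[0,0,2],[0,0,2],[0,0,2],[0,0,1.5],[0,0,1.3],[0,0,1],[0,0,0.5],[0,0,0],[0,0,0],[0,0,0],[0,0,0],[0,0,0],[0,0,0],[0,0,0]], angular=[[0,0,0],[0,0,0],[0,0,0],[0,0,0],[0,0,0],[0,0,0],[0,0,0],[0,0,0],[0,0,0],[0,0,0],[0,0,0],[0,0,0],[0,0,0],[0,0,0],[0,0,0]], force=50)

```text
clock: 6.3
position: [0.522, -0.2614, 0.0889]
ee_rot: [-2.861, -1.296, 0.0]
force: [-1.5, 1.4, 4.4]
width: 0.644
gripper_force: 50.0
```

Request:
carry_out(claw=[5,5,5,5,5,5,5,5,5,5], delta_pos=[[0,0,-0.3],[0,0,-0.7],[0,0,-1.5],[0,0,-2],[0,0,-2],[0,0,-2],[0,0,-2],[0,0,-2],[0,0,-1],[0,0,0]], angular=[[0,0,0],[0,0,0],[0,0,0],[0,0,0],[0,0,0],[0,0,0.1],[0,0,0.1],[0,0,0.1],[0,0,0.1],[0,0,0.06]])

```text
clock: 7.3
position: [0.5231, -0.2619, 0.2259]
ee_rot: [3.081, 0.604, 0.004]
force: [0.1, 0.4, -4.6]
width: 0.641
gripper_force: 50.0
```

```bash
python3 - <<'E'
from h import *
s=arm.observe();print(s["force"],s["width"])
go([.40,.13,.22],22)
E
```

```text
[ 0.0512  0.3717 -4.6073] 0.6406280611815743
delta cm [  3.3794 -40.9383   0.5053] yaw 22.16544800269613 pos [ 0.5231 -0.2619  0.2259] zaxis [ 0.003  -0.0012 -1.    ] q [ 0.4827  0.377  -0.1508  1.6675  0.0623  1.0986 -0.8697] t 7.3
tool z turn rad 0.0028876123878960637
```

Request:
carry_out(claw=[5,5,5,5,5,5,5,5,5,5,5,5,5,5,5,5,5], delta_pos=[[0,-1,0],[0,-2,0],[0.2,-3,0],[0.4,-3,0],[0.4,-3,0],[0.4,-3,0],[0.4,-3,0],[0.4,-3,0],[0.4,-3,0],[0.4,-3,0],[0.4,-3,0],[0,-3,0],[0,-3,0],[0,-3,0],[0,-2,0],[0,0,0],[0,0,0]], angular=[[0,0,0],[0,0,0],[0,0,0],[0,0,0],[0,0,0],[0,0,0],[0,0,0],[0,0,0],[0,0,0],[0,0,0],[0,0,0],[0,0,0],[0,0,0],[0,0,0],[0,0,0],[0,0,0],[0,0,0]])

```text
clock: 9.0
position: [0.3968, 0.1306, 0.2236]
ee_rot: [3.08, 0.614, -0.001]
force: [0.4, 0.2, -4.5]
width: 0.643
gripper_force: 50.0
```

```bash
python3 - <<'E'
from h import *
w=arm.get_image("wrist");save(w,"w4.png");np.savez("w4.npz",**w)
for n in ["brace"]:
    for r in arm.place_of(n,w): print(n,(np.array(r["centre"])*[640,400]).round(1),round(r["conf"],2),atz(w,r["centre"],0))
    for r in arm.trace(n,w):
        m=r["region"].astype(np.uint8);c=max(cv2.findContours(m,0,2)[0],key=cv2.contourArea)
        print(r["conf"],cv2.approxPolyDP(cv2.convexHull(c),4,True)[:,0].tolist())
go([.4775,.18,.22])
print(w["T"])
E
```

```text
brace [310.3  81. ] 0.66 [0.478 0.174 0.   ]
0.92 [[247, 0], [295, 0], [387, 22], [355, 159], [229, 132]]
delta cm [ 9.3092 -1.6232  0.356 ] yaw 22.35067708950424 pos [0.3976 0.1296 0.2236] zaxis [-0.0002 -0.0005 -1.    ] q [-0.0555  0.1327 -0.4261  2.0183  0.0653  1.0038 -1.6941] t 9.15
[[ 0.3844 -0.8908 -0.2423  0.4632]
 [-0.9232 -0.3708 -0.1013  0.1566]
 [ 0.0004  0.2626 -0.9649  0.38  ]
 [ 0.      0.      0.      1.    ]]
```

View pics/w4.png

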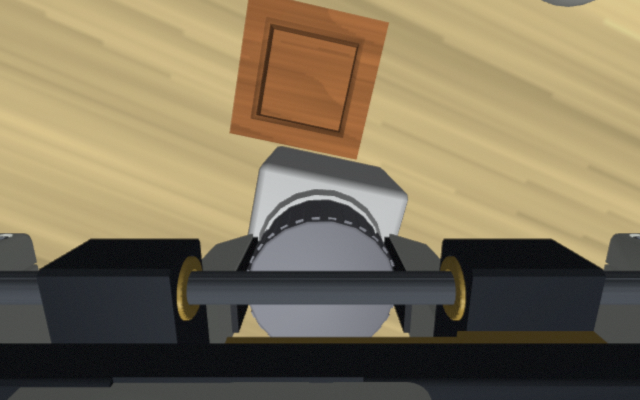

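The wrist view shows the brace ahead, with socket mouth corners near (267,22), (362,40), (345,137) and (253,117). The held jar's front bottom edge runs (279,147)–(379,167) and its top edge (262,168)–(407,198). I'll fit these lines to subpixel and compare yaw and centre.

```bash
cat > fit.py <<'E'
from h import *
S=np.array([640,400])
def edge(g,a,b,k=6):
    "refit a line near a-b by the strongest gradient across it"
    a,b=np.array(a,float),np.array(b,float);d=(b-a)/np.linalg.norm(b-a);n=np.array([-d[1],d[0]])
    ts=np.linspace(.15,.85,40);off=np.arange(-k,k+.01,.25);P=(a+np.outer(ts,b-a))[:,None]+off[None,:,None]*n
    v=cv2.remap(g,P[...,0].astype(np.float32),P[...,1].astype(np.float32),1);v=cv2.GaussianBlur(v,(9,1),0)
    j=np.abs(np.gradient(v,axis=1)).argmax(1);Q=P[np.arange(40),j].astype(np.float32)
    l=cv2.fitLine(Q,cv2.DIST_HUBER,0,.01,.01).ravel();return l[2:],l[:2]
def X(l,m): t=np.linalg.solve(np.c_[l[1],-m[1]],m[0]-l[0]);return l[0]+t[0]*l[1]
def quad(w,cs,z,k=6):
    g=cv2.cvtColor(w["frame"],cv2.COLOR_RGB2GRAY).astype(np.float32);L=[edge(g,cs[i],cs[(i+1)%len(cs)],k) for i in range(len(cs))]
    px=np.array([X(L[i-1],L[i]) for i in range(len(cs))]);C=np.array([atz(w,p/S,z) for p in px])[:,:2];return px,C
def yaws(C):
    for i in range(len(C)): d=C[(i+1)%len(C)]-C[i];print("  len %.4f yaw %.2f"%(np.hypot(*d),np.degrees(np.arctan2(d[1],d[0]))%90))
E
python3 - <<'E'
from fit import *
w=dict(np.load("w4.npz"))
px,C=quad(w,[(268,22),(362,40),(345,137),(253,117)],.036,4);print(px,C,C.mean(0));yaws(C)
px,C=quad(w,[(247,0),(387,22),(356,159),(230,132)],.036,4);print(px);yaws(C)
g=cv2.cvtColor(w["frame"],cv2.COLOR_RGB2GRAY).astype(np.float32)
for a,b,z in [((279,147),(379,167),.135),((262,168),(407,198),.210)]:
    p,d=edge(g,a,b,4); A=atz(w,(p-40*d)/S,z);B=atz(w,(p+40*d)/S,z);v=(B-A)[:2];print(p,d,A,B,np.degrees(np.arctan2(v[1],v[0]))%90)
E
```

```text
[[270.0802  23.0491]
 [358.2479  42.7135]
 [344.4257 137.975 ]
 [255.0378 119.0262]] [[0.5077 0.223 ]
 [0.5229 0.1452]
 [0.4415 0.123 ]
 [0.4254 0.2073]] [0.4744 0.1746]
  len 0.0792 yaw 11.00
  len 0.0844 yaw 15.24
  len 0.0857 yaw 10.79
  len 0.0838 yaw 10.83
[[247.587    0.3193]
 [389.4299  18.2692]
 [355.2368 162.5157]
 [229.0643 131.9165]]
  len 0.1238 yaw 16.07
  len 0.1297 yaw 10.75
  len 0.1233 yaw 8.95
  len 0.1143 yaw 10.76
[329.2219 155.8907] [0.978  0.2088] [0.4276 0.1642 0.135 ] [0.4376 0.1103 0.135 ] 10.528005898238149
[333.4666 181.3893] [0.9829 0.1844] [0.4274 0.1555 0.21  ] [0.4354 0.1175 0.21  ] 11.764477300322568
```

```bash
python3 - <<'E'
from fit import *
w=dict(np.load("w4.npz"));g=cv2.cvtColor(w["frame"],cv2.COLOR_RGB2GRAY).astype(np.float32)
u=np.array([np.cos(np.radians(10.8)),np.sin(np.radians(10.8))]);v=np.array([-u[1],u[0]])
for nm,a,b,z in [("R",(387,22),(356,159),.036),("B",(356,159),(230,132),.036),("L",(230,132),(247,3),.036)]:
    p,d=edge(g,a,b,3);A=atz(w,p/S,z)[:2];e=atz(w,(p+30*d)/S,z)[:2]-A;print(nm,p,d,A@u,A@v,np.degrees(np.arctan2(e[1],e[0]))%90)
for nm,a,b in [("top",(268,22),(362,40)),("right",(362,40),(345,137)),("bot",(345,137),(253,117)),("left",(253,117),(268,22))]:
    a,b=np.array(a),np.array(b);m=(a+b)/2;d=(b-a)/np.linalg.norm(b-a);n=np.array([-d[1],d[0]])
    print(nm,[int(np.mean([cv2.getRectSubPix(g,(1,1),tuple(map(float,m+t*d+o*n)))[0,0] for t in range(-20,21,4)])) for o in range(-10,11)])
A=np.array([.4775,.18]);print("ref",A@u,A@v)
c=cv2.resize(w["frame"][0:210,200:420],None,fx=2.7,fy=2.7,interpolation=cv2.INTER_CUBIC);cv2.imwrite("pics/c4.png",c[:,:,::-1])
E
```

```text
R [371.4525  94.1081] [ 0.2307 -0.973 ] 0.5007203538105265 0.022666168547890095 10.748902127651219
B [301.1905 149.2238] [0.9728 0.2315] 0.4378624692294873 0.07624288363315596 9.196968878859721
L [238.2865  66.0585] [ 0.1397 -0.9902] 0.49972621577304766 0.1460010792394465 10.733742943409512
top [106, 105, 104, 104, 104, 104, 102, 97, 95, 96, 96, 92, 82, 71, 69, 70, 76, 95, 110, 114, 114]
right [112, 113, 112, 112, 112, 113, 113, 113, 112, 110, 103, 93, 86, 81, 71, 62, 73, 98, 112, 114, 113]
bot [116, 113, 111, 111, 112, 113, 112, 110, 104, 87, 76, 74, 73, 65, 60, 84, 108, 112, 111, 112, 114]
left [109, 109, 109, 109, 109, 109, 107, 97, 88, 88, 91, 91, 78, 57, 47, 48, 61, 92, 107, 109, 110]
ref 0.5027707988483793 0.08733712741648045
```

View pics/c4.png

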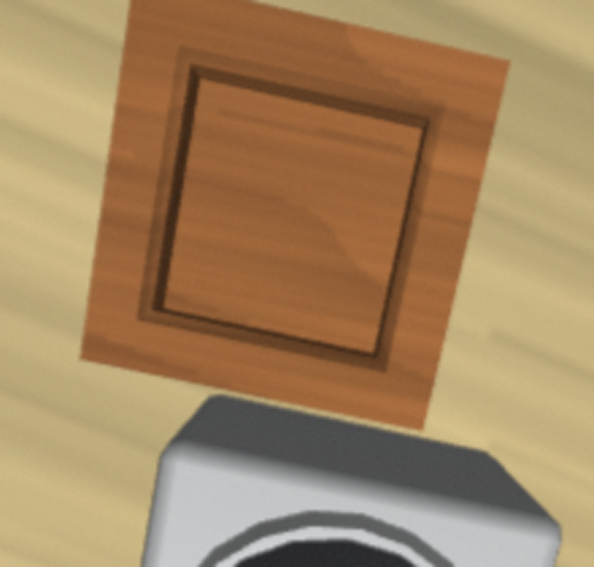

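```bash
python3 - <<'E'
from fit import *
w=dict(np.load("w4.npz"))
a=np.radians(10.75);u=np.array([np.cos(a),np.sin(a)]);v=np.array([-u[1],u[0]])
f=lambda p,z:(lambda A:(A@u,A@v))(atz(w,np.array(p)/S,z)[:2])
print("near outer",f((229.6,132.6),.036),f((356.3,159.3),.036), "far R",f((389,22.6),.036))
for p in [(251.9,117.8),(342.6,137),(363.7,38.1),(267.4,17.4)]: print("chamf",f(p,.036))
print("jar bottom",f((279.6,146.3),.135),f((380.7,167.4),.135))
A=np.array([.3976,.1296]);print("tcp",A@u,A@v)
E
```

```text
near outer (np.float64(0.43929301354278866), np.float64(0.14580306302800602)) (np.float64(0.4391881572273964), np.float64(0.022820558549445327)) far R (np.float64(0.5621785096789897), np.float64(0.02259078760816817))
chamf (np.float64(0.4571110847693477), np.float64(0.12732132416168443))
chamf (np.float64(0.45720628466585855), np.float64(0.04043426114339237))
chamf (np.float64(0.5454491802249586), np.float64(0.041304647717971))
chamf (np.float64(0.5443951639471334), np.float64(0.12743935334115197))
jar bottom (np.float64(0.45011774208820987), np.float64(0.08872151788738555)) (np.float64(0.4501628783768817), np.float64(0.017885094405205137))
tcp 0.4147957932023946 0.05316361482815317
```

```bash
python3 - <<'E'
from fit import *
a=np.radians(10.75);u=np.array([np.cos(a),np.sin(a)]);v=np.array([-u[1],u[0]])
A=np.array([.3976,.1296])+.0882*u+.0309*v
go([*A,.155])
E
```

```text
delta cm [ 9.2665 -1.2562  6.8562] yaw 22.35067708950424 pos [0.3976 0.1296 0.2236] zaxis [-0.0002 -0.0005 -1.    ] q [-0.0555  0.1327 -0.4261  2.0183  0.0653  1.0038 -1.6941] t 9.15
```

Request:
carry_out(claw=[5,5,5,5,5,5,5,5,5,5], delta_pos=[[1,-0.2,0],[2,-0.2,0],[2.2,-0.3,0],[2.1,-0.3,1],[1.3,-0.2,1],[0.65,-0.05,1.5],[0,0,1.5],[0,0,1],[0,0,0.8],[0,0,0]], angular=[[0,0,0],[0,0,0],[0,0,0],[0,0,0],[0,0,0],[0,0,0],[0,0,0],[0,0,0],[0,0,0],[0,0,0]])

```text
clock: 10.15
position: [0.4777, 0.1767, 0.1546]
ee_rot: [3.081, 0.609, -0.003]
force: [-0.2, 0.5, -4.1]
width: 0.645
gripper_force: 50.0
```

```bash
python3 - <<'E'
from fit import *
w=arm.get_image("wrist");np.savez("w5.npz",**w);b=arm.get_image("side");a=arm.get_image("scene")
c=[cv2.resize(x,(400,300),interpolation=cv2.INTER_CUBIC) for x in (a["frame"][75:180,270:410],b["frame"][250:400,275:475])]
d=cv2.resize(w["frame"][40:265,160:460],(400,300));cv2.imwrite("pics/h5.png",np.vstack([np.hstack(c),np.hstack([d,d*0])])[:,:,::-1])
a_=np.radians(10.75);u=np.array([np.cos(a_),np.sin(a_)]);v=np.array([-u[1],u[0]]);s=arm.observe();p=s["position"];print(p,p[:2]@u,p[:2]@v,yaw(s),s["force"])
E
```

```text
[0.4787 0.1774 0.1563] 0.5033491593761809 0.08496013775226453 22.380841999853057 [ 1.0209  0.2708 -4.4488]
```

View pics/h5.png

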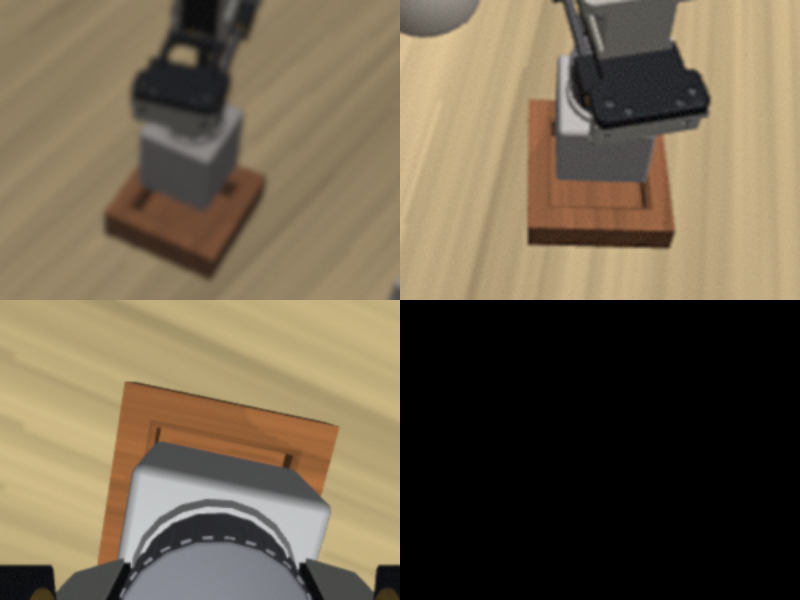

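```bash
python3 - <<'E'
from fit import *
w=dict(np.load("w5.npz"))
a=np.radians(10.75);u=np.array([np.cos(a),np.sin(a)]);v=np.array([-u[1],u[0]])
f=lambda p,z:(lambda A:(round(A@u,4),round(A@v,4)))(atz(w,np.array(p)/S,z)[:2])
print("jar",f((282.25,147.25),.0665),f((377.5,166),.0665));print("outer",f((256,101.5),.036),f((413.5,136),.036));print("chamf",f((274.8,130),.036),f((383.5,156.3),.036))
g=cv2.cvtColor(w["frame"],cv2.COLOR_RGB2GRAY).astype(np.float32)
p,d=edge(g,(285,148),(375,165.5),3);print(f(p-30*d,.0665),f(p+30*d,.0665))
p,d=edge(g,(256,101.5),(413.5,136),3);print(f(p-50*d,.036),f(p+50*d,.036))
E
```

```text
jar (np.float64(0.5379), np.float64(0.1169)) (np.float64(0.5385), np.float64(0.0505))
outer (np.float64(0.5629), np.float64(0.1442)) (np.float64(0.5621), np.float64(0.0235))
chamf (np.float64(0.5452), np.float64(0.1271)) (np.float64(0.5425), np.float64(0.042))
(np.float64(0.5388), np.float64(0.1025)) (np.float64(0.5384), np.float64(0.0614))
(np.float64(0.5642), np.float64(0.1298)) (np.float64(0.564), np.float64(0.0553))
```

Request:
carry_out(claw=[5,5,5,5,5,5,5,5,5], delta_pos=[[0,0,0.8],[0,0,0.8],[0,0,0.6],[0,0,0.5],[0,0,0.5],[0,0,0.5],[0,0,0.4],[0,0,0.4],[0,0,0]], angular=[[0,0,0],[0,0,0],[0,0,0],[0,0,0],[0,0,0],[0,0,0],[0,0,0],[0,0,0],[0,0,0]])

```text
clock: 11.2
position: [0.478, 0.1771, 0.1102]
ee_rot: [3.082, 0.61, -0.001]
force: [-0.5, -0.2, -4.0]
width: 0.642
gripper_force: 50.0
```

Request:
carry_out(claw=[5,5,5,5,5,5], delta_pos=[[0,0,0.4],[0,0,0.4],[0,0,0.3],[0,0,0.3],[0,0,0.1],[0,0,0]], angular=[[0,0,0],[0,0,0],[0,0,0],[0,0,0],[0,0,0],[0,0,0]])

```text
clock: 11.8
position: [0.4782, 0.1772, 0.0955]
ee_rot: [3.082, 0.61, -0.001]
force: [-0.4, 0.3, -4.5]
width: 0.642
gripper_force: 50.0
```

Request:
carry_out(claw=[5,5,5,5], delta_pos=[[0,0,0.1],[0,0,0.1],[0,0,0.1],[0,0,0]], angular=[[0,0,0],[0,0,0],[0,0,0],[0,0,0]])

```text
clock: 12.2
position: [0.4785, 0.1785, 0.0941]
ee_rot: [-3.081, -0.611, -0.003]
force: [-5.1, 0.4, 14.1]
width: 0.644
gripper_force: 50.0
```

The jar is seated: the reaction rose at TCP z 0.094, which matches the expected 0.095. I'll now unscrew anticlockwise, easing up with the thread.

Request:
carry_out(claw=[5,5,5,5,5,5,5,5,5], delta_pos=[[0,0,-0.1],[0,0,0],[0,-0.01,-0.02],[0,-0.01,-0.02],[0,-0.01,-0.02],[0,-0.01,-0.02],[0,-0.01,-0.02],[0,-0.01,-0.02],[0,0,0]], angular=[[0,0,0],[0,0,0],[0,0,-0.08],[0,0,-0.1],[0,0,-0.1],[0,0,-0.1],[0,0,-0.1],[0,0,-0.1],[0,0,0]], force=60)

```text
clock: 13.1
position: [0.4786, 0.1787, 0.0958]
ee_rot: [-2.775, -1.471, -0.004]
force: [-2.3, 1.0, 5.0]
width: 0.641
gripper_force: 60.0
```

```bash
python3 - <<'E'
from fit import *
s=arm.observe();print(s["force"],s["ft_torque"],yaw(s),s["position"],s["joints"][6],s["width"])
w=arm.get_image("wrist");np.savez("w6.npz",**w)
E
```

```text
[-2.2726  1.0455  5.0268] [0.1435 0.0694 0.0124] 55.84223036802283 [0.4786 0.1787 0.0958] -1.371743404523712 0.6405525000759799
```

Request:
carry_out(claw=[5,5,5,5,5,5,5,5,5], delta_pos=[[0,-0.01,-0.02],[0,-0.01,-0.02],[0,-0.01,-0.02],[0,-0.01,-0.02],[0,-0.01,-0.02],[0,-0.01,0],[0,-0.01,0],[0,0,0],[0,0,0]], angular=[[0,0,-0.08],[0,0,-0.1],[0,0,-0.1],[0,0,-0.1],[0,0,-0.1],[0,0,-0.1],[0,0,-0.08],[0,0,0],[0,0,0]])

```text
clock: 14.05
position: [0.4777, 0.1793, 0.0972]
ee_rot: [2.153, 2.288, 0.004]
force: [-4.0, 1.4, 11.3]
width: 0.639
gripper_force: 60.0
```

```bash
python3 - <<'E'
from fit import *
s=arm.observe();print(s["force"],s["ft_torque"],yaw(s),s["position"],s["joints"][6],s["width"])
w=arm.get_image("wrist");np.savez("w7.npz",**w)
ws=[dict(np.load("w%d.npz"%i)) if i<7 else w for i in (6,7)]
cv2.imwrite("pics/w67.png",np.vstack([x["frame"][110:340,140:500] for x in ws])[:,:,::-1])
E
```

```text
[-3.9995  1.425  11.2831] [0.2236 0.677  0.1282] 93.48310609977796 [0.4777 0.1793 0.0972] -0.818234877929761 0.6390497042055229
```

View pics/w67.png

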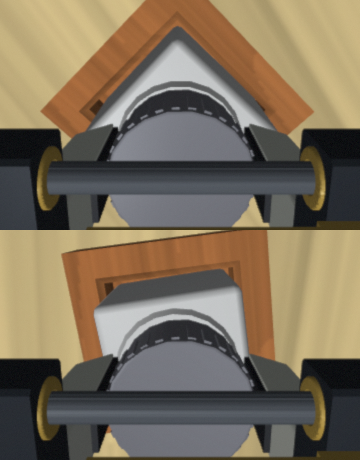

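The jar stayed square in the brace while the gripper turned 71°, and the upward seal force rose as expected if the threads are free. I'll lift a little and check the force.

Request:
carry_out(claw=[5,5,5,5,5,5], delta_pos=[[0,0,-0.1],[0,0,-0.1],[0,0,-0.1],[0,0,-0.1],[0,0,-0.1],[0,0,0]], angular=[[0,0,0],[0,0,0],[0,0,0],[0,0,0],[0,0,0],[0,0,0]])

```text
clock: 14.7
position: [0.4773, 0.1779, 0.1009]
ee_rot: [-2.154, -2.287, 0.0]
force: [-1.7, 1.1, 0.1]
width: 0.643
gripper_force: 60.0
```

Request:
carry_out(claw=[5,5,5,5,5,5,5,5], delta_pos=[[0,0,-0.2],[0,0,-0.3],[0,0,-0.4],[0,0,-0.5],[0,0,-0.5],[0,0,-0.4],[0,0,-0.2],[0,0,0]], angular=[[0,0,0],[0,0,0],[0,0,0],[0,0,0],[0,0,0],[0,0,0],[0,0,0],[0,0,0]])

```text
clock: 15.5
position: [0.4775, 0.178, 0.1263]
ee_rot: [2.154, 2.287, 0.001]
force: [0.2, -0.4, -1.2]
width: 0.639
gripper_force: 60.0
```

```bash
python3 - <<'E'
from fit import *
s=arm.observe();print(s["force"],yaw(s),s["position"],R.from_rotvec(s["ee_rot"]).as_matrix()[:,2])
w=arm.get_image("wrist");b=arm.get_image("side");a=arm.get_image("scene")
c=[cv2.resize(x,(400,300),interpolation=cv2.INTER_CUBIC) for x in (a["frame"][75:180,270:410],b["frame"][250:400,275:475],w["frame"][90:340,140:500])]
cv2.imwrite("pics/h9.png",np.vstack([np.hstack(c[:2]),np.hstack([c[2],c[2]*0])])[:,:,::-1])
for q,l in((a,"sc"),(b,"si"),(w,"w")):
  for n,z in(("jar",.006),("jar_rim",.103),("cap",.120)):
    for r in arm.place_of(n,q): print(n,l,round(r["conf"],2),atz(q,r["centre"],z))
E
```

```text
[ 0.1626 -0.4231 -1.2201] 93.42908242425955 [0.4775 0.178  0.1263] [ 0.0006  0.0001 -1.    ]
jar sc 0.95 [0.474  0.1857 0.006 ]
jar_rim sc 0.74 [0.4738 0.1839 0.103 ]
cap sc 0.81 [ 0.5284 -0.4018  0.12  ]
cap sc 0.55 [0.479  0.1717 0.12  ]
jar si 0.97 [0.4786 0.1711 0.006 ]
jar si 0.54 [0.6858 0.0053 0.006 ]
jar_rim si 0.58 [0.4757 0.1763 0.103 ]
jar_rim si 0.34 [0.4799 0.1676 0.103 ]
cap si 0.76 [0.4774 0.1784 0.12  ]
jar w 0.94 [0.4769 0.174  0.006 ]
cap w 0.77 [0.4782 0.1747 0.12  ]
```

View pics/h9.png

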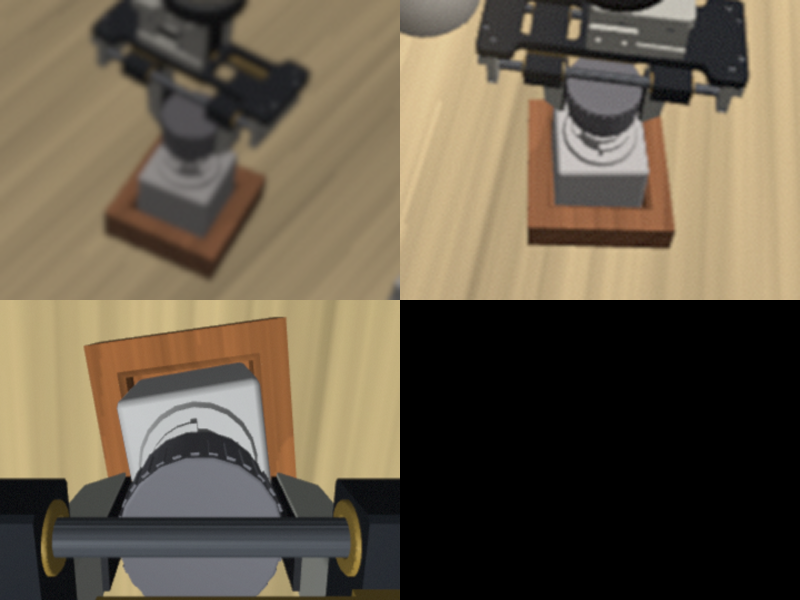

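```bash
python3 - <<'E'
from fit import *
b=arm.get_image("side");a=np.radians(10.75);u=np.array([np.cos(a),np.sin(a)]);v=np.array([-u[1],u[0]])
for z in(.082,.092):
    for k in(1,-1): print(z,proj(b,np.append(.5008*u+.0842*v+.037*v+k*.037*u,z)))
E
```

```text
0.082 [353.1419 335.2612]
0.082 [398.2286 336.2892]
0.092 [353.3462 332.2671]
0.092 [398.9197 333.295 ]
```

The cap is clear of the threads and held about 17 mm above the rim. The jar's top edge in the side picture (row ~338) matches fully seated (335) rather than raised (332).

```bash
python3 -c "
from cell import arm
print(arm.sign_off())"
```

```text
the job is handed in; nothing more can be done
None
```

The jar stands upright and fully down in the brace, and the unscrewed cap is held level in the gripper about 17 mm above its mouth; the job was handed in at about 16 s, with the bowl, mould and brush left alone.

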